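Unlock the ink locker and open its lid

TASK

Take the red-handled key out of the wooden block, push it fully home in the lock on the yellow locker's sloping front and turn it clockwise to the stop, so that the hidden bolt lets go and the lid springs ajar. Leave the key in the lock and swing the lid right back by its front tab until it rests open past upright. Leave the black-handled driver standing in the block and don't disturb the other things on the table.

Things in the scene. Friction and masses are not known exactly. Their poses are not given: they have to be found in the camera images.
- locker: Yellow steel locker, fixed, 220 deep (x) x 270 wide (y) x 110 mm high. Origin: centre of its underside; x to its back, y to its left, z up. Its front rises straight to z = 50 at x = -110, then slopes back at 30 degrees from horizontal to x = -20, z = 102, where the lid begins. Lock in the slope's left half (y = +65), a blank card holder in its right half. Jars inside stay below the rim.
- keyhole (a point): Centre of the keyhole on the face of the round steel lock plate (52 mm wide). z: straight out of the face, 30 degrees from vertical; x: up the slope; y: left, along the slot. Slot 30 x 9.6 mm along y with a 14 mm bore in its middle, 22 mm deep; only below that can the key's wings turn. The key goes in along -z, handle along y, either way round. Home: collar on the face, tip 46 mm deep.
- lock_cam (a joint): The turning part behind the keyhole, rad: 0 as found (aligned with the slot), grows clockwise seen from outside, stop at 1.35. It moves only with the key and stays where it is left; friction about 0.05 N m. The key's wings have about 0.2 rad of play in it. The bolt lets go near 0.95. Once turned, the key cannot be drawn out.
- lid (a joint): Lid angle, rad: 0 shut and bolted; once the bolt lets go a spring pusher raises it slowly to about 0.5; moved past upright (1.57) it falls back against its stop at 1.85. Below that it sinks back to about 0.5 when let go. Lid 0.35 kg, damped hinge (0.12 N m s/rad).
- lid_tab (a point): Middle of the front edge of the lid's pull tab (90 mm wide, dark rolled edge 8 mm thick) at the right half of the lid's front, locker y = -60; 160 mm from the hinge line, about 17 mm clear above the slope when the lid is shut. The lid is opened by pushing a closed finger under or against this edge, back and up round the hinge.
- lid_hinge (a point): Point in the middle of the lid's hinge line, which runs along the locker's y axis at the top of its back, 103 mm above the table. Its frame turns with the lid; shut, its axes are the locker's.
- tool_block: Wooden block, fixed, 70 (x) x 166 (y) x 52 mm high, origin at the centre of its underside, with two through slots along x (31 x 9.6 mm) at y = -40 and +40 mm, in which the key and the driver stand in either order.
- lock_key: T-handle key, red handle, 0.12 kg (varies). Origin at its tip, z up the stem, x along the handle. Handle: flat bar 84 (x) x 15 (y) mm, z = 76 to 102; grasp it across y at z = 89. Stem 10 mm thick, cone nose 6 long, collar 20 wide at z = 46 to 51, two brass wings along x at z = 7 to 20, 26 over all, 6 thick. Found upright, collar on the block, tip 6 mm over the table.
- hex_driver: T-handle hex driver with black handle, of the same size but without wings, standing in the block's other slot. Origin at its tip. A bystander.
- red_tin: Round red ink tin, 69 mm across, 43 high, loose bystander. Origin at the centre of its underside.
- cream_jar: Grey ink jar with cream lid, 73 mm across, 85 high, loose bystander. Origin at the centre of its underside.

How it is judged:
By the outcome, as a careful person would: the job done as asked, in the order asked, and still so for the second after the job is handed in, with the robot touching nothing.
It also fails if it takes over 58 s, if anything falls off the work surface, if the arm or the gripper's body presses on something with over 40 N, if the wrist force passes 120 N, or if a joint passes its speed limit or range.

ROBOT

A 6-joint arm with a two-finger parallel gripper is mounted at the origin on a cart in front of the work surface, level with it; the furniture and walls round the work are solid. World frame = base frame: x ahead of the robot, y to its left, z up, the work surface at z = 0. Lengths are in m, angles in rad, forces in N, time in s.
With the tool pointing down it reaches from about 0.3 to 0.775 m from the base axis. Payload 14.6 kg.
Tool frame: the origin (TCP) lies at the very end of the fingers, on their centre line; the grasp point (between the pads) lies 19 mm behind it; z points along the fingers, y is the line along which they close (so a half turn about z gives the same grasp; the last joint's range is limited). The gripper opens to 94 mm and grips with 3 to 60 N. Pads are 16 mm wide; open, the fingers measure 119 mm over their backs; the gripper's body (75 mm by 177 mm) begins 78 mm behind the grasp point.
Start: joints at [-1.239, 0.3, 1.521, -0, 1.321, -0.067], TCP at [0.214, -0.507, 0.205] pointing down, gripper open.
Joint ranges: [-3.03, 3.03], [-0.79, 2.21], [0.23, 2.52], [-1.04, 4.18], [0, 3.07], [-2.55, 2.55]. Speed limits (rad/s): [2.22, 2.22, 2.57, 3.14, 3.14, 3.14].

INTERFACE

Orientations are given as a unit quaternion [w, x, y, z].
In Python, from plant import telemetry, get_image, arm gives the robot as it stands.
- The arm moves only by the tool drive_tool, never from a script. Its arguments are lists of equal length, an entry for each row: "xyz": the shift along the tool's x, y, z in m, a list of three; "roll": the turn about the tool's z in degrees. In form: {"xyz": [[dx, dy, dz], ...], "roll": [roll, ...]}. A call has 1 to 10 rows; each row shifts and turns the commanded pose from where the row before left it, along the tool's axes as they then stand; what a row does not reach is not made up. A row lasts 1/10 s, in which the tool goes at most 50 mm and 8.59 degrees, less where a joint would pass 70% of its speed; a pose out of reach is approached as far as the arm can. A call is refused whole if a number of a shift passes 0.05 or a number of a turn 8.59, either way. A call with a gripper value outside its range is refused whole. "hand" is the closure in counts, from 0 (fully open) to 255 (shut), set as the call begins (left out, the last holds). The fingers move at their own pace and stop on an object; the grip force is fixed at half the most. Time passes only in rows, so rows that do not move let the fingers close. It gives the time, the measured TCP pose, the force, the opening and the grip force at its end, in the units of the state.
- telemetry.sense(): the state, without advancing time (a new reading comes with each control period).
- get_image(name): name is "scene" or "top"; returns a dict with "image" (420x560x3 uint8, red, green, blue), "mtx" (3x3 intrinsics, pixels), "view" (4x4, takes a point from world to camera coordinates). Camera axes: x right, y down, z forward; pixel columns grow to the right and rows downward; lengths in m; the calibration is good to about 2 mm. A picture is of the moment at which its call begins. There is no depth.
- arm.close_job(): hands the job in; it is judged then, once.
The state is a dict: "time_s": time; "q": joint angles; "joint_vel": joint speeds; "joint_torque": joint torques, N m; "tool_pos": TCP position; "ee_rot": TCP orientation; "wrist_force": force on the tool from outside, world axes, zero at the start; "torque": the same for the moment, N m; "gripper_width": finger opening in m; "grip_force": force on a finger pad.
Only numpy, scipy, OpenCV 4.12 (cv2) and the standard library are available. Lean on these libraries where they do the work, as an engineer would, in place of code of your own. Each camera call takes 0.05 s, during which the arm holds its last target. There are 200 camera calls.

## Working session

There is one attempt and no reset: what is moved stays moved. The work goes in short steps, Python scripts to look and compute and a tool call to move; the robot and the scene stay as the last step left them, time stands still between calls to the robot, and variables do not carry over. Pictures are saved under pics/ and viewed, at most 10 in all, crops included, and the job is handed in when it is done.

Besides the shell and the picture viewer there is one more tool, called after ">>>" in YAML: its name, and indented under it one key for each argument. drive_tool: Moves the arm, as the interface text tells. Its arguments: {"type":"object","properties":{"xyz":{"type":"array"},"roll":{"type":"array"},"hand":{"type":"number"}},"required":["xyz","roll"]}

```bash
mkdir -p pics; ls; python3 - <<'E'
from plant import telemetry,get_image
import cv2,numpy as np
np.set_printoptions(precision=4,suppress=True)
s=telemetry.sense();print(s)
for n in("scene","top"):
    g=get_image(n);cv2.imwrite(f"pics/{n}0.png",cv2.resize(g["image"][:,:,::-1],(800,600),interpolation=cv2.INTER_CUBIC))
    cv2.imwrite(f"/tmp/{n}_raw.png",g["image"][:,:,::-1])
    print(g["mtx"],g["view"]); np.savez(f"cam_{n}.npz",K=g["mtx"],V=g["view"])
E
```

```text
pics
{'time_s': 0.0, 'q': array([-1.2386,  0.3005,  1.5216, -0.    ,  1.3207, -0.0666]), 'joint_vel': array([-0.    , -0.0004,  0.0001, -0.0011,  0.0012,  0.0009]), 'joint_torque': array([  0.001 , -53.1803, -35.2732,   0.0709,   0.0244,  -0.0001]), 'tool_pos': array([ 0.2135, -0.5066,  0.2049]), 'ee_rot': array([-0.0006,  0.9802,  0.1981, -0.0001]), 'wrist_force': array([-0.0013,  1.1659, -0.4634]), 'torque': array([0.0223, 0.0133, 0.0179]), 'grip_force': 0.0, 'gripper_width': 0.09411476757588813}
[[479.8207   0.     283.6816]
 [  0.     479.8207 207.5561]
 [  0.       0.       1.    ]] [[-0.7106 -0.7036  0.0083  0.4569]
 [-0.4879  0.4841 -0.7264  0.3078]
 [ 0.507  -0.5202 -0.6873  1.0287]
 [ 0.      0.      0.      1.    ]]
[[435.9116   0.     280.8122]
 [  0.     435.9116 213.7849]
 [  0.       0.       1.    ]] [[-0.0027 -0.9998 -0.0199  0.0886]
 [-0.9907  0.0054 -0.1361  0.5836]
 [ 0.1362  0.0193 -0.9905  0.9432]
 [ 0.      0.      0.      1.    ]]
```

View pics/scene0.png

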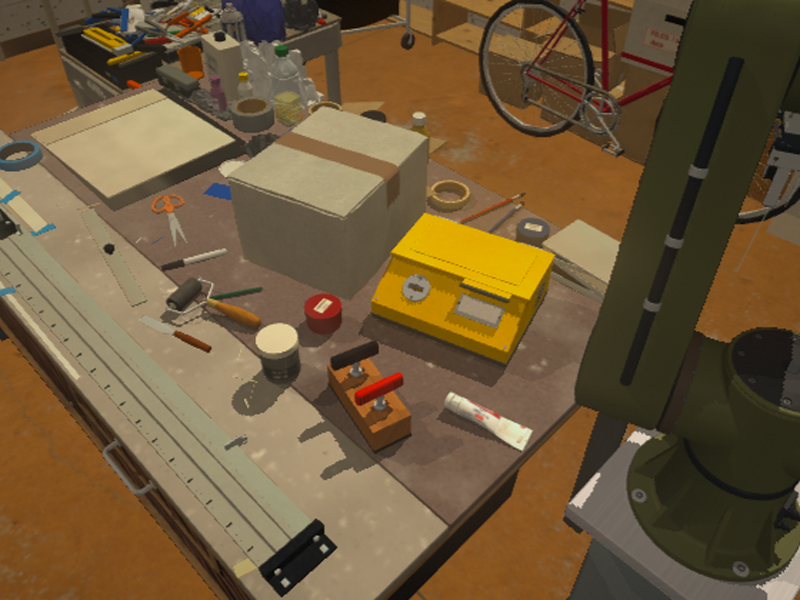

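View pics/top0.png

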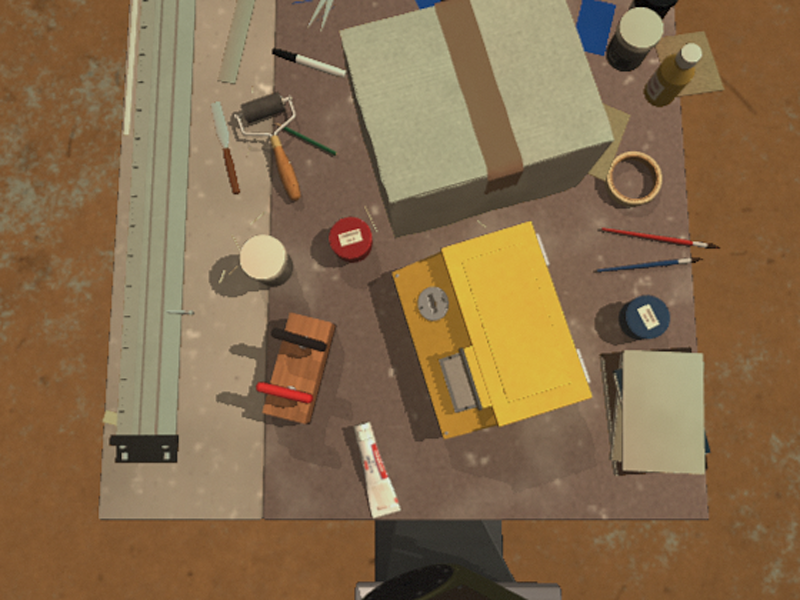

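The scene view shows the red key at about (380,388), in the near slot, and the lock at (416,288). In the top view the key handle runs (258,387)–(312,398), the lock plate is at (433,304) and the locker faces image-left (world +y). I'll enlarge both for measuring.

```bash
python3 - <<'E'
import cv2
a=cv2.imread("/tmp/top_raw.png")[150:310,175:420];cv2.imwrite("pics/topc.png",cv2.resize(a,None,fx=3.2,fy=3.2,interpolation=cv2.INTER_CUBIC))
a=cv2.imread("/tmp/scene_raw.png")[145:315,225:390];cv2.imwrite("pics/scenec.png",cv2.resize(a,None,fx=3.5,fy=3.5,interpolation=cv2.INTER_CUBIC))
E
```

```text
(no output)
```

View pics/topc.png

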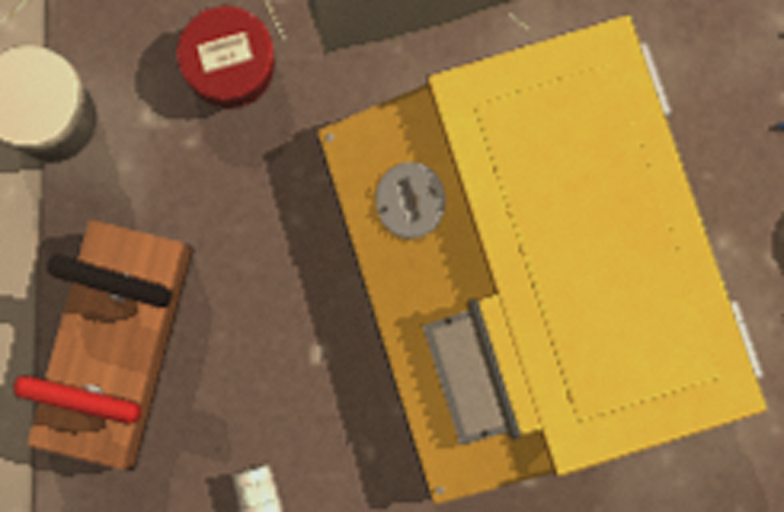

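View pics/scenec.png

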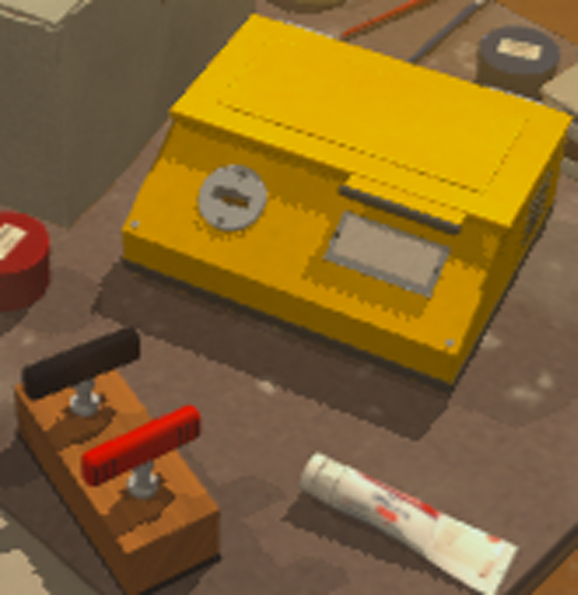

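Crop readings. Top: slope front corners (320,128) and (436,502), lid back corners (630,15) and (766,408), slot centre (407,200), key handle (17,386)–(138,412). Scene: slope front corners (125,235) and (450,360), foot corners (122,262) and (452,383), slot centre (232,197), handle centre (142,446).

```bash
cat > h.py <<'E'
import numpy as np
from scipy.optimize import least_squares
np.set_printoptions(precision=4,suppress=True)
C={n:np.load(f"cam_{n}.npz") for n in("scene","top")}
def proj(n,p):
    c=C[n]["V"][:3,:3]@np.asarray(p,float)+C[n]["V"][:3,3]; u=C[n]["K"]@c; return u[:2]/u[2]
def tri(obs,z=None):  # obs: [(cam,(u,v))]
    f=lambda p:np.concatenate([proj(n,np.r_[p[:2],z] if z is not None else p)-uv for n,uv in obs])
    r=least_squares(f,[.5,-.1] if z is not None else [.5,-.1,.08]); return r.x,r.fun
T=lambda u,v:("top",np.array([u/3.2+175,v/3.2+150]))
S=lambda u,v:("scene",np.array([u/3.5+225,v/3.5+145]))
def loc(P,q): c,s=np.cos(P[2]),np.sin(P[2]); return np.array([P[0]+c*q[0]-s*q[1],P[1]+s*q[0]+c*q[1],q[2]])
E
python3 - <<'E'
from h import *
print("keyhole",tri([T(407,200),S(232,197)]))
pts=[(T(320,128),(-.11,.135,.05)),(T(436,502),(-.11,-.135,.05)),(T(630,15),(.11,.135,.108)),(T(766,408),(.11,-.135,.108)),
(S(125,235),(-.11,.135,.05)),(S(450,360),(-.11,-.135,.05)),(S(122,262),(-.11,.135,0)),(S(452,383),(-.11,-.135,0))]
f=lambda P:np.concatenate([proj(o[0],loc(P,q))-o[1] for o,q in pts])
r=least_squares(f,[.5,-.2,-1.3]);print("locker",r.x,r.fun)
P=r.x; print("keyhole model",loc(P,(-.065,.065,.076)))
print("key",tri([T(77,399),S(142,446)]),tri([T(77,399)],.108))
a,_=tri([T(17,386)],.108);b,_=tri([T(138,412)],.108);print(a,b,np.linalg.norm(a-b),np.arctan2(*(b-a)[::-1]))
print("block corners",[tri([T(*p)],.052)[0] for p in((89,221),(191,244),(30,440),(130,468))])
print("driver",tri([T(110,280)],.108)[0])
print("jar",tri([T(38,95)],.085)[0],"tin",tri([T(226,54)],.043)[0])
E
```

```text
keyhole (array([0.58  , 0.0386, 0.0827]), array([ 0.2829,  0.3559, -0.5412, -0.0805]))
locker [ 0.5404 -0.0467 -1.2755] [ 0.5203 -0.3141  0.5982 -0.355   1.4072 -0.3465  1.401  -0.8684 -1.4665
 -1.6316  1.1941 -1.2379 -0.1176  3.9693 -1.5592  5.472 ]
keyhole model [0.5837 0.0344 0.076 ]
key (array([0.4478, 0.2561, 0.0975]), array([ 0.2281,  0.2862, -0.379 , -0.0654])) (array([0.4484, 0.2544]), array([-0.,  0.]))
[0.4569 0.2937] [0.44   0.2147] 0.08072355509861576 -1.7812798520426893
block corners [array([0.5715, 0.2604]), array([0.555 , 0.1888]), array([0.4206, 0.2977]), array([0.4017, 0.2287])]
driver [0.5255 0.2345]
jar [0.6543 0.2907] tin [0.6925 0.1664]
```

>>> drive_tool:
  xyz:
    - [0.032,-0.038,0]
    - [0.032,-0.038,0]
    - [0.032,-0.038,0]
    - [0.032,-0.038,0]
    - [0.032,-0.038,0]
    - [0.032,-0.038,0]
    - [0.032,-0.038,0]
    - [0.032,-0.038,0]
  roll: [0,0,0,0,0,0,0,0]
  hand: 0

```text
time_s: 0.9
tool_pos: [0.3314, -0.1254, 0.2055]
ee_rot: [0.0, 0.98, 0.198, 0.0]
wrist_force: [1.6, -1.0, 0.0]
gripper_width: 0.0939
grip_force: 0.0
```

>>> drive_tool:
  xyz:
    - [0.032,-0.038,0]
    - [0.032,-0.038,0]
    - [0.032,-0.038,0]
    - [0.032,-0.038,0]
    - [0.032,-0.038,0]
    - [0.032,-0.038,0]
    - [0.032,-0.038,0]
    - [0.032,-0.038,0]
  roll: [0,0,0,0,0,0,0,0]

```text
time_s: 1.7
tool_pos: [0.4493, 0.2545, 0.2052]
ee_rot: [0.0, 0.98, 0.198, -0.0]
wrist_force: [0.7, -1.4, 1.3]
gripper_width: 0.0938
grip_force: 0.0
```

>>> drive_tool:
  xyz:
    - [0,0,0]
    - [0,0,0]
    - [0,0,0]
    - [0,0,0]
    - [0,0,0]
    - [0,0,0]
    - [0,0,0]
    - [0,0,0]
    - [0,0,0]
    - [0,0,0]
  roll: [-8.5,-8.5,-8.5,-8.5,-8.5,-8.5,-8.5,-8.5,-8.5,-8.5]

```text
time_s: 2.7
tool_pos: [0.4491, 0.2522, 0.2051]
ee_rot: [-0.0, 0.586, 0.81, -0.0]
wrist_force: [-0.2, -0.6, 0.3]
gripper_width: 0.094
grip_force: 0.0
```

>>> drive_tool:
  xyz:
    - [0,0,0]
    - [0,0,0]
    - [0,0,0]
    - [0,0,0]
    - [0,0,0]
    - [0,0,0]
    - [0,0,0]
    - [0,0,0]
  roll: [-8.5,-8.5,-8.5,-8.5,-8.5,-8.5,-8.5,0]

```text
time_s: 3.5
tool_pos: [0.4492, 0.2522, 0.2052]
ee_rot: [-0.0, 0.109, 0.994, -0.0]
wrist_force: [0.4, -0.2, -0.0]
gripper_width: 0.0937
grip_force: 0.0
```

>>> drive_tool:
  xyz:
    - [0.001,0.003,0.04]
    - [0,0,0.04]
    - [0,0,0]
  roll: [0,0,0]

```text
time_s: 3.8
tool_pos: [0.4467, 0.2544, 0.1212]
ee_rot: [-0.003, 0.112, 0.994, -0.002]
wrist_force: [-0.3, -0.4, 0.5]
gripper_width: 0.094
grip_force: 0.0
```

```bash
cat > look.py <<'E'
import sys,cv2,numpy as np
from plant import get_image,telemetry
# look.py out  x0 y0 x1 y1 (top raw) x0 y0 x1 y1 (scene raw)
a=list(map(int,sys.argv[2:]));o=[]
for i,n in enumerate(("top","scene")):
    x0,y0,x1,y1=a[4*i:4*i+4]
    c=get_image(n)["image"][y0:y1,x0:x1,::-1]; k=min(398/c.shape[1],560/c.shape[0]); 
    c=cv2.resize(c,None,fx=k,fy=k,interpolation=cv2.INTER_CUBIC); print(n,"scale",k)
    o.append(cv2.copyMakeBorder(c,0,600-c.shape[0],0,400-c.shape[1],cv2.BORDER_CONSTANT))
cv2.imwrite(sys.argv[1],np.hstack(o))
E
python3 look.py pics/a1.png 165 190 265 330 215 180 315 320
```

```text
top scale 3.98
scene scale 3.98
```

View pics/a1.png

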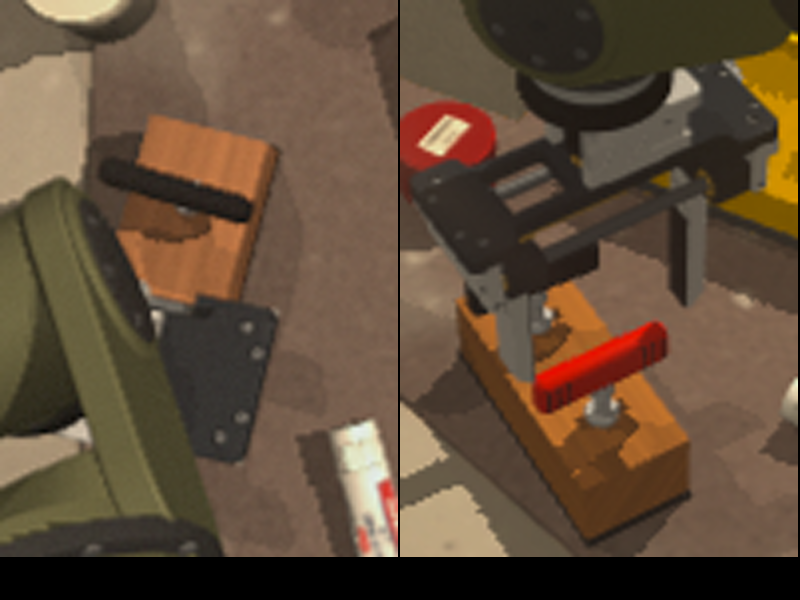

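The scene half shows the fingers above and straddling the red handle: finger bottoms at about (518,378) and (688,303), handle ends at about (538,395) and (665,345). I'll check that numerically.

```bash
python3 - <<'E'
from h import *
s=3.98
pp=lambda p:(proj("scene",p)-[215,180])*s+[400,0]
c=np.array([.4467,.2544]);y=np.array([.217,.976]);x=np.array([-.976,.217])
for k in(-.0595,-.047,.047,.0595):print("finger",k,[pp(np.r_[c+k*y+w*x,.121]) for w in(-.008,.008)])
for k in(-.042,.042):print("handle",k,pp(np.r_[np.array([.448,.255])+k*y,.095]))
E
```

```text
finger -0.0595 [array([686.2803, 286.1484]), array([702.0104, 304.547 ])]
finger -0.047 [array([667.4621, 295.2045]), array([683.0928, 313.7735])]
finger 0.047 [array([520.1072, 366.1174]), array([534.9028, 386.0481])]
finger 0.0595 [array([499.6992, 375.9385]), array([514.3713, 396.0616])]
handle -0.042 [664.9651 337.7126]
handle 0.042 [535.1463 401.5116]
```

>>> drive_tool:
  xyz:
    - [-0.001,0.001,0.015]
    - [0,0,0.015]
    - [0,0,0.015]
    - [0,0,0]
  roll: [0,0,0,0]

```text
time_s: 4.3
tool_pos: [0.4505, 0.2563, 0.0812]
ee_rot: [0.0, 0.111, 0.994, 0.0]
wrist_force: [-0.6, 0.9, 0.3]
gripper_width: 0.094
grip_force: 0.0
```

>>> drive_tool:
  xyz:
    - [0,0,0]
    - [0,0,0]
    - [0,0,0]
    - [0,0,0]
    - [0,0,0]
  roll: [0,0,0,0,0]
  hand: 255

```text
time_s: 4.8
tool_pos: [0.4511, 0.2566, 0.0823]
ee_rot: [0.001, 0.11, 0.994, 0.001]
wrist_force: [-0.1, 0.1, 8.0]
gripper_width: 0.084
grip_force: 30.0
```

>>> drive_tool:
  xyz:
    - [0,0,-0.01]
    - [0,0,-0.01]
    - [0,0,-0.01]
    - [0,0,-0.009]
    - [0,0,0]
    - [0,0,0]
  roll: [0,0,0,0,0,0]

```text
time_s: 5.4
tool_pos: [0.4501, 0.2561, 0.1195]
ee_rot: [0.0, 0.11, 0.994, 0.0]
wrist_force: [0.9, 0.1, -1.7]
gripper_width: 0.0838
grip_force: 30.0
```

```bash
python3 look.py pics/a2.png 165 190 265 330 215 160 315 300
```

```text
top scale 3.98
scene scale 3.98
```

View pics/a2.png

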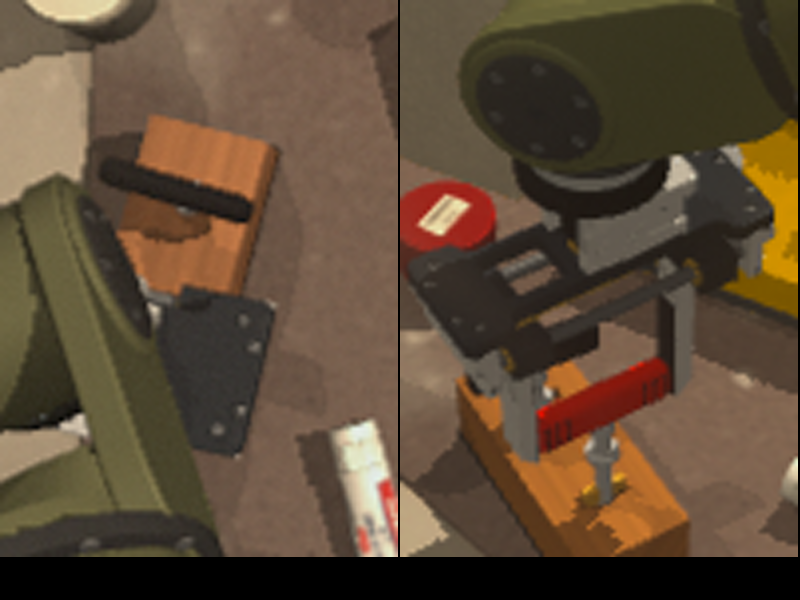

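The key came up with the hand: brass wings at about (603,488) just clear of the slot, nose still inside. Next I lean it against the slot edge.

>>> drive_tool:
  xyz:
    - [0.0085,0,0.0005]
    - [0.0085,0,0.001]
    - [0.008,0,0.0015]
    - [0.008,0,0.002]
    - [0.0075,0,0.0025]
    - [0.0075,0,0.0035]
    - [0,0,0]
    - [0,0,0]
  roll: [0,0,0,0,0,0,0,0]

```text
time_s: 6.3
tool_pos: [0.4028, 0.2667, 0.1082]
ee_rot: [-0.001, 0.11, 0.994, -0.0]
wrist_force: [-0.0, 0.4, -0.3]
gripper_width: 0.0837
grip_force: 30.0
```

```bash
python3 look.py pics/a3.png 165 190 265 330 215 160 315 300
```

```text
top scale 3.98
scene scale 3.98
```

View pics/a3.png

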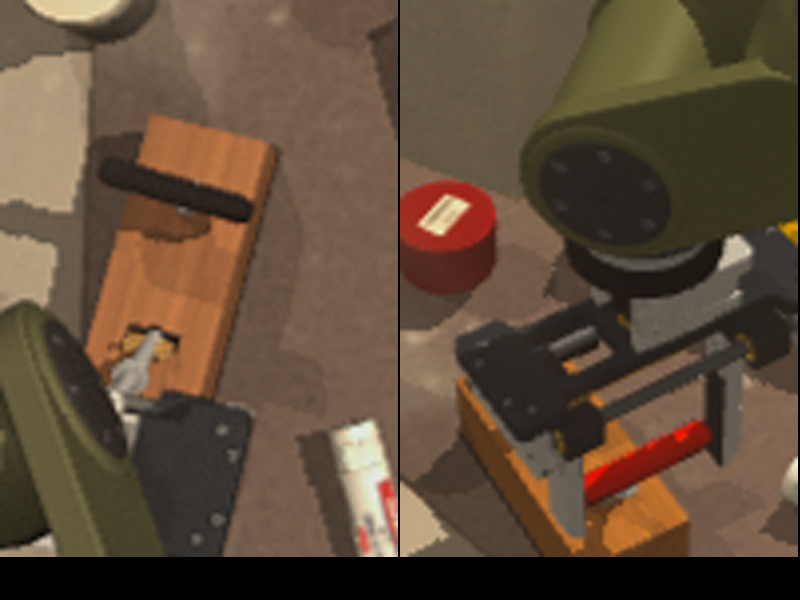

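The key now leans about 30°: in the top half the nose and wings are in the slot at about (152,340) and the collar is at about (128,376). I'll fit the tilt.

```bash
python3 - <<'E'
from h import *
G=np.array([.4028,.2667,.1272]);ps=2*np.arctan2(.994,.11);d=np.array([np.cos(ps),np.sin(ps),0]);zz=np.array([0,0,1.])
for t in(22,26,30,34,38):
    a=np.sin(np.radians(t))*d+np.cos(np.radians(t))*zz
    f=lambda k:(proj("top",G+(k-.095)*a)-[165,190])*3.98
    print(t,"tip",f(0),"wing",f(.0135),"wingtop",f(.02),"collar",f(.0485),"tipz",(G-.095*a)[2],)
E
```

```text
22 tip [152.4966 356.5001] wing [145.8529 365.8661] wingtop [142.589  370.4674] collar [127.753  391.3828] tipz 0.039117533816155195
26 tip [154.1436 345.8357] wing [147.2735 356.6106] wingtop [143.8997 361.9021] collar [128.5745 385.9378] tipz 0.04181456560157913
30 tip [155.5649 335.4901] wing [148.4944 347.6418] wingtop [145.0237 353.6066] collar [129.2723 380.6774] tipz 0.04492758664047833
34 tip [156.7538 325.5022] wing [149.5096 338.9947] wingtop [145.9557 345.614 ] collar [129.843  375.6245] tipz 0.04844143060727105
38 tip [157.7039 315.9109] wing [150.3139 330.7043] wingtop [146.6908 337.9571] collar [130.2836 370.8011] tipz 0.05233897840736143
```

>>> drive_tool:
  xyz:
    - [0.006,0,-0.012]
    - [0.006,0,-0.012]
    - [0,0,-0.023]
    - [0,0,-0.023]
    - [0,0,-0.023]
    - [0,0,0]
  roll: [0,0,0,0,0,0]

```text
time_s: 7.0
tool_pos: [0.3922, 0.27, 0.205]
ee_rot: [0.002, 0.11, 0.994, 0.002]
wrist_force: [-0.2, 0.2, -1.9]
gripper_width: 0.0837
grip_force: 30.0
```

>>> drive_tool:
  xyz:
    - [-0.03,-0.019,0]
    - [-0.03,-0.019,0]
    - [-0.03,-0.019,0]
    - [-0.03,-0.019,0]
    - [-0.03,-0.019,0]
    - [-0.03,-0.02,0]
    - [-0.028,-0.02,0]
    - [0,0,0]
  roll: [0,0,0,0,0,0,0,0]

```text
time_s: 7.8
tool_pos: [0.5662, 0.0894, 0.2002]
ee_rot: [-0.001, 0.112, 0.994, -0.0]
wrist_force: [-0.0, 0.8, -1.8]
gripper_width: 0.0835
grip_force: 30.0
```

>>> drive_tool:
  xyz:
    - [0,0,0]
    - [0,0,0]
    - [0,0,0]
    - [0,0,0]
    - [0,0,0]
    - [0,0,0]
    - [0,0,0]
    - [0,0,0]
    - [0,0,0]
  roll: [7.5,7.5,7.5,7.5,7.5,7.5,7.5,8,0]

```text
time_s: 8.7
tool_pos: [0.5644, 0.0926, 0.201]
ee_rot: [-0.0, 0.597, 0.802, -0.0]
wrist_force: [-0.1, 0.2, -2.3]
gripper_width: 0.084
grip_force: 30.0
```

>>> drive_tool:
  xyz:
    - [0,0,0.02]
    - [0,0,0.02]
    - [0,0,0.004]
    - [0,0,0]
  roll: [0,0,0,0]

```text
time_s: 9.1
tool_pos: [0.5646, 0.0923, 0.1571]
ee_rot: [-0.0, 0.595, 0.804, -0.0]
wrist_force: [0.0, 0.3, -1.3]
gripper_width: 0.0836
grip_force: 30.0
```

```bash
python3 look.py pics/b1.png 265 165 345 277 250 140 330 252; python3 -c "
from plant import telemetry;s=telemetry.sense();print(s['tool_pos'],s['ee_rot'])"
```

```text
top scale 4.975
scene scale 4.975
[0.56528529 0.09221193 0.15837922] [3.86991507e-04 5.95275025e-01 8.03521842e-01 3.81019814e-04]
```

View pics/b1.png

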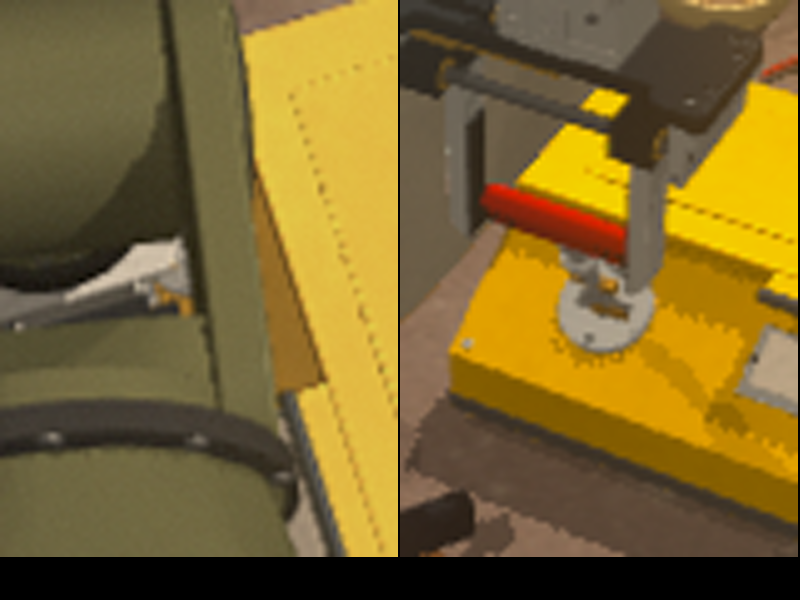

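Only the scene half helps, because the forearm hides the lock from above. It shows the key poised over the plate: plate centre about (606,306), collar (573,258), right wing tip (608,285), slot's right end about (625,312). I'll compare these with the model.

```bash
python3 - <<'E'
from h import *
pp=lambda p:(proj("scene",p)-[250,140])*4.975+[400,0]
G=np.array([.5650,.0923,.1765]);ps=2*np.arctan2(.8035,.5953);d=np.array([np.cos(ps),np.sin(ps),0]);y=np.array([np.sin(ps),-np.cos(ps),0]);zz=np.array([0,0,1.])
for t in(30,32,34):
    a=np.sin(np.radians(t))*d+np.cos(np.radians(t))*zz;P=lambda k,w=0:pp(G+(k-.095)*a+w*y)
    print(t,"tip",P(0),"wings",P(.0135,.013),P(.0135,-.013),"collar",P(.0485),"handle",P(.089,.042),P(.089,-.042), "tip",G-.095*a)
for K in([.580,.0386,.0827],[.584,.0344,.076]):
    K=np.array(K);print("K",pp(K),pp(K+.015*y),pp(K-.015*y))
E
```

```text
30 tip [593.5787 296.7713] wings [565.3975 279.6735] [610.5226 295.8922] collar [572.5518 263.5003] handle [477.8062 206.9533] [631.5596 261.1991] tip [0.5788 0.0469 0.0942]
32 tip [596.1559 291.0637] wings [567.6362 274.7523] [612.7563 290.9284] collar [573.8666 260.6102] handle [477.9826 206.5749] [631.7347 260.8094] tip [0.5797 0.0441 0.0959]
34 tip [598.6794 285.2918] wings [569.8266 269.7736] [614.9447 285.908 ] collar [575.1537 257.6847] handle [478.155  206.1913] [631.9066 260.4148] tip [0.5805 0.0415 0.0977]
K [602.6731 304.4676] [577.2091 295.2698] [628.3424 313.7396]
K [602.5349 306.3677] [577.2497 297.2267] [628.0225 315.5818]
```

>>> drive_tool:
  xyz:
    - [0.0026,0,0.0015]
    - [-0.002,0,0.0035]
    - [-0.002,0,0.0035]
    - [-0.002,0,0.0035]
    - [-0.002,0,0.0035]
    - [-0.002,0,0.0035]
    - [0,0,0]
  roll: [0,0,0,0,0,0,0]

```text
time_s: 9.9
tool_pos: [0.567, 0.0847, 0.1378]
ee_rot: [-0.0, 0.596, 0.803, -0.0]
wrist_force: [0.3, 0.4, -1.8]
gripper_width: 0.0841
grip_force: 30.0
```

>>> drive_tool:
  xyz:
    - [-0.002,0,0.0035]
    - [-0.0025,0,0.003]
    - [-0.003,0,0.003]
    - [-0.003,0,0.003]
    - [0,0,0]
  roll: [0,0,0,0,0]

```text
time_s: 10.4
tool_pos: [0.5701, 0.0745, 0.1254]
ee_rot: [-0.0, 0.596, 0.803, -0.0]
wrist_force: [0.2, -1.0, -1.4]
gripper_width: 0.0836
grip_force: 30.0
```

```bash
python3 look.py pics/b2.png 265 165 345 277 265 155 325 239
```

```text
top scale 4.975
scene scale 6.633333333333334
```

View pics/b2.png

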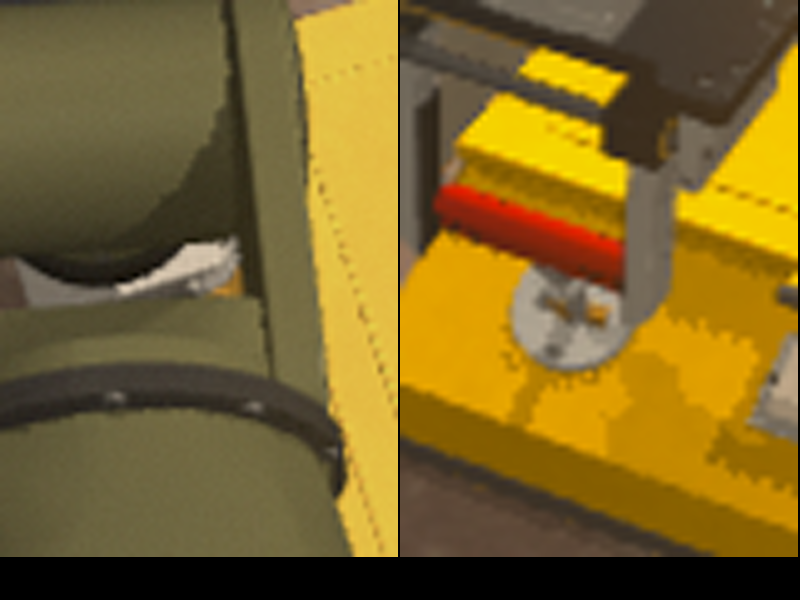

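The wings sit in the slot at about (598,313) and the stem is centred on the plate. I'll keep pushing along the lock axis.

>>> drive_tool:
  xyz:
    - [-0.0022,0,0.003]
    - [-0.0018,0,0.003]
    - [-0.0018,0,0.003]
    - [-0.0018,0,0.003]
    - [-0.0018,0,0.003]
    - [0,0,0]
  roll: [0,0,0,0,0,0]

```text
time_s: 11.1
tool_pos: [0.5727, 0.0658, 0.1102]
ee_rot: [-0.0, 0.596, 0.803, -0.0]
wrist_force: [-0.6, 2.0, -5.6]
gripper_width: 0.0838
grip_force: 30.0
```

>>> drive_tool:
  xyz:
    - [-0.001,0,0.0017]
    - [-0.001,0,0.0017]
    - [-0.001,0,0.0017]
    - [0,0,0]
  roll: [0,0,0,0]

```text
time_s: 11.5
tool_pos: [0.5738, 0.063, 0.1056]
ee_rot: [0.0, 0.596, 0.803, 0.0]
wrist_force: [-0.9, 3.5, -3.6]
gripper_width: 0.0838
grip_force: 30.0
```

>>> drive_tool:
  xyz:
    - [0,0,0.0022]
    - [-0.001,0,0.0017]
    - [-0.001,0,0.0017]
    - [0,0,0]
  roll: [0,0,0,0]

```text
time_s: 11.9
tool_pos: [0.5745, 0.0623, 0.1025]
ee_rot: [-0.0, 0.596, 0.803, 0.001]
wrist_force: [-13.1, 12.3, 21.7]
gripper_width: 0.0838
grip_force: 30.0
```

>>> drive_tool:
  xyz:
    - [0,0,-0.0015]
    - [0,0,0]
    - [0,0,0]
    - [0,0,0]
  roll: [0,0,0,0]
  hand: 0

```text
time_s: 12.3
tool_pos: [0.5744, 0.0608, 0.1015]
ee_rot: [0.0, 0.596, 0.803, -0.0]
wrist_force: [0.5, -0.3, -0.6]
gripper_width: 0.0939
grip_force: 0.0
```

>>> drive_tool:
  xyz:
    - [0,0,-0.01]
    - [0,0,-0.02]
    - [0,0,-0.03]
    - [0,0,-0.03]
    - [0,0,0]
  roll: [0,0,0,0,0]

```text
time_s: 12.8
tool_pos: [0.5759, 0.0611, 0.1966]
ee_rot: [0.003, 0.596, 0.803, 0.002]
wrist_force: [0.2, 0.2, -0.1]
gripper_width: 0.0943
grip_force: 0.0
```

```bash
cat > turn.py <<'E'
from h import *
H=np.array([.5737,.0592,.1199]);L=1.866;ly=np.array([np.sin(L),-np.cos(L),0]);d=np.array([np.cos(L),np.sin(L),0]);Z=np.array([0,0,1.])
def pose(t,r=.032,gap=0.,dz=-.010):
    c,s=np.cos(t),np.sin(t);M=np.hypot(c,.866*s)
    n=(-.866*s*ly-c*d)/M; e=.013*.5*c/M+.0075*.866/M
    p=H+r*(c*ly-.866*s*d+.5*s*Z)-n*(e+.008+gap)+dz*Z
    return p,L-np.arctan2(.866*s,c)
def rows(poses):
    (p0,y0)=poses[0]
    for p,y in poses[1:]:
        w=p-p0;c,s=np.cos(y0),np.sin(y0)
        print([round(float(v),4) for v in(c*w[0]+s*w[1],s*w[0]-c*w[1],-w[2])],"roll",round(float(np.degrees(y0-y)),1)); p0,y0=p,y
E
python3 - <<'E'
from turn import *
from plant import telemetry
s=telemetry.sense();q=s["ee_rot"];y=2*np.arctan2(q[2],q[1]);print(s["tool_pos"],y)
a,_=pose(0,gap=.008);up=np.r_[a[:2],s["tool_pos"][2]]
rows([(s["tool_pos"],y),(up,L),(a,L)]);print("turn")
rows([pose(0,gap=.008)]+[pose(t) for t in np.arange(0,1.61,.1)])
E
```

```text
[0.5759 0.0611 0.1966] 1.8648204455251154
[0.0279, 0.0293, -0.0] roll -0.1
[0.0, 0.0, 0.0867] roll 0.0
turn
[-0.008, -0.0, -0.0] roll 0.0
[-0.0029, 0.0017, -0.0016] roll 5.0
[-0.0029, 0.0016, -0.0016] roll 5.0
[-0.0029, 0.0015, -0.0015] roll 5.0
[-0.003, 0.0015, -0.0015] roll 5.1
[-0.0031, 0.0014, -0.0014] roll 5.2
[-0.0031, 0.0014, -0.0014] roll 5.3
[-0.0032, 0.0014, -0.0013] roll 5.5
[-0.0033, 0.0014, -0.0012] roll 5.6
[-0.0034, 0.0014, -0.0011] roll 5.8
[-0.0035, 0.0014, -0.0009] roll 5.9
[-0.0036, 0.0014, -0.0008] roll 6.1
[-0.0037, 0.0015, -0.0007] roll 6.3
[-0.0038, 0.0015, -0.0005] roll 6.4
[-0.0039, 0.0015, -0.0004] roll 6.5
[-0.004, 0.0015, -0.0002] roll 6.6
[-0.004, 0.0016, -0.0] roll 6.6
```

>>> drive_tool:
  xyz:
    - [0.014,0.015,0]
    - [0.014,0.014,0]
    - [0,0,0]
    - [0,0,0]
    - [0,0,0]
    - [0,0,0]
  roll: [0,0,0,0,0,0]
  hand: 255

```text
time_s: 13.4
tool_pos: [0.5938, 0.0957, 0.1918]
ee_rot: [0.0, 0.596, 0.803, -0.0]
wrist_force: [0.0, 0.7, -0.6]
gripper_width: 0.0494
grip_force: 0.0
```

>>> drive_tool:
  xyz:
    - [0,0,0.03]
    - [0,0,0.03]
    - [0,0,0.027]
    - [0,0,0]
    - [0,0,0]
  roll: [0,0,0,0,0]

```text
time_s: 13.9
tool_pos: [0.5942, 0.0961, 0.1056]
ee_rot: [0.0, 0.596, 0.803, 0.0]
wrist_force: [0.3, -0.2, 0.9]
gripper_width: 0.0095
grip_force: 0.0
```

>>> drive_tool:
  xyz:
    - [-0.004,0,0]
    - [-0.004,0,0]
    - [-0.003,0.0015,-0.0015]
    - [-0.003,0.0015,-0.0015]
    - [-0.003,0.0015,-0.0015]
    - [-0.003,0.0015,-0.0015]
    - [-0.003,0.0015,-0.0015]
    - [0,0,0]
  roll: [0,0,5,5,5,5,5,0]

```text
time_s: 14.7
tool_pos: [0.6065, 0.0748, 0.1139]
ee_rot: [0.001, 0.756, 0.654, 0.001]
wrist_force: [0.6, 3.6, 1.8]
gripper_width: 0.0004
grip_force: 1.8
```

```bash
python3 look.py pics/c1.png 265 165 345 277 265 155 325 239
python3 - <<'E'
import cv2,numpy as np
from h import *
i=cv2.imread("pics/c1.png")[:560,400:].astype(int);b,g,r=i[...,0],i[...,1],i[...,2]
m=(r>110)&(g<60)&(b<60);v,u=np.nonzero(m);print(m.sum(),u.min(),u.max(),v.min(),v.max(),u.mean(),v.mean(),"slope",np.linalg.eigh(np.cov(u,v))[1][:,1])
import sys;sys.argv=['']
from turn import H,ly,d,Z
for t in(0,.2,.4,.5,.6,.8):
    h=np.cos(t)*ly+np.sin(t)*(-.866*d+.5*Z);f=lambda p:(proj("scene",p)-[265,155])*6.633
    e=f(H+.042*h)-f(H-.042*h);print(t,e/np.linalg.norm(e),f(H+.042*h),f(H-.042*h))
E
```

```text
top scale 4.975
scene scale 6.633333333333334
5837 103 235 198 342 167.2043858146308 269.1536748329621 slope [-0.7139 -0.7002]
0 [-0.9415 -0.337 ] [ 49.5023 233.4206] [246.0689 303.7876]
0.2 [-0.8511 -0.525 ] [ 60.3924 214.9924] [235.1449 322.7861]
0.4 [-0.7194 -0.6946] [ 74.6533 198.6931] [220.6218 339.6167]
0.5 [-0.6395 -0.7688] [ 82.8792 191.5391] [212.1909 346.9949]
0.6 [-0.5515 -0.8342] [ 91.7319 185.142 ] [203.0942 353.5761]
0.8 [-0.357  -0.9341] [110.9731 174.856 ] [183.288  364.0831]
```

The finger works: by image fit the red handle has turned about 0.4 rad. On with the turn.

>>> drive_tool:
  xyz:
    - [-0.003,0.0014,-0.0014]
    - [-0.0032,0.0014,-0.0013]
    - [-0.0033,0.0014,-0.0012]
    - [-0.0034,0.0014,-0.0011]
    - [-0.0035,0.0014,-0.001]
    - [-0.0036,0.0014,-0.0008]
    - [-0.0037,0.0015,-0.0007]
    - [0,0,0]
  roll: [5.3,5.5,5.6,5.8,5.9,6.1,6.3,0]

```text
time_s: 15.6
tool_pos: [0.6043, 0.0495, 0.1201]
ee_rot: [0.0, 0.936, 0.353, 0.0]
wrist_force: [1.1, 2.1, 2.3]
gripper_width: 0.0004
grip_force: 1.1
```

>>> drive_tool:
  xyz:
    - [-0.0038,0.0015,-0.0005]
    - [-0.0039,0.0015,-0.0004]
    - [-0.004,0.0015,-0.0002]
    - [0,0,0]
  roll: [6.4,6.5,6.6,0]

```text
time_s: 16.0
tool_pos: [0.5972, 0.0393, 0.121]
ee_rot: [0.0, 0.982, 0.191, 0.0]
wrist_force: [1.1, 2.0, 1.6]
gripper_width: 0.0003
grip_force: 0.9
```

```bash
cat > ang.py <<'E'
import cv2,numpy as np
from h import *
from turn import H,ly,d,Z
from plant import get_image
im=get_image("scene")["image"].astype(int)[155:239,265:325];r,g,b=im[...,0],im[...,1],im[...,2]
m=(r>110)&(g<60)&(b<60);v,u=np.nonzero(m);print(m.sum(),u.min(),u.max(),v.min(),v.max(),"dir",np.linalg.eigh(np.cov(u,v))[1][:,1])
for t in(.9,1.1,1.3,1.4,1.5,1.6):
    h=np.cos(t)*ly+np.sin(t)*(-.866*d+.5*Z);f=lambda p:(proj("scene",p)-[265,155])
    e=f(H+.042*h)-f(H-.042*h);print(t,e/np.linalg.norm(e),f(H+.042*h),f(H-.042*h))
E
python3 ang.py
```

```text
189 17 32 24 54 dir [-0.3787  0.9255]
0.9 [-0.2536 -0.9673] [18.2689 25.7902] [26.0493 55.4652]
1.1 [-0.0429 -0.9991] [21.4483 25.0839] [22.784  56.1542]
1.3 [ 0.1631 -0.9866] [24.6625 24.9814] [19.5005 56.208 ]
1.4 [ 0.2614 -0.9652] [26.2438 25.1596] [17.8944 55.9959]
1.5 [ 0.3552 -0.9348] [27.7874 25.4895] [16.334  55.6274]
1.6 [ 0.4441 -0.896 ] [29.2779 25.9683] [14.8352 55.1069]
```

>>> drive_tool:
  xyz:
    - [-0.004,0.0015,0]
    - [-0.004,0.0015,0]
    - [0,0,0]
  roll: [6,6,0]

```text
time_s: 16.35
tool_pos: [0.5918, 0.0349, 0.1215]
ee_rot: [-0.001, 0.996, 0.087, 0.002]
wrist_force: [9.0, 8.0, 1.5]
gripper_width: 0.0006
grip_force: 5.4
```

```bash
python3 ang.py|head -1; python3 look.py pics/c2.png 210 140 420 340 220 110 400 290
```

```text
164 19 34 25 54 dir [-0.4239  0.9057]
top scale 1.8952380952380952
scene scale 2.2111111111111112
```

View pics/c2.png

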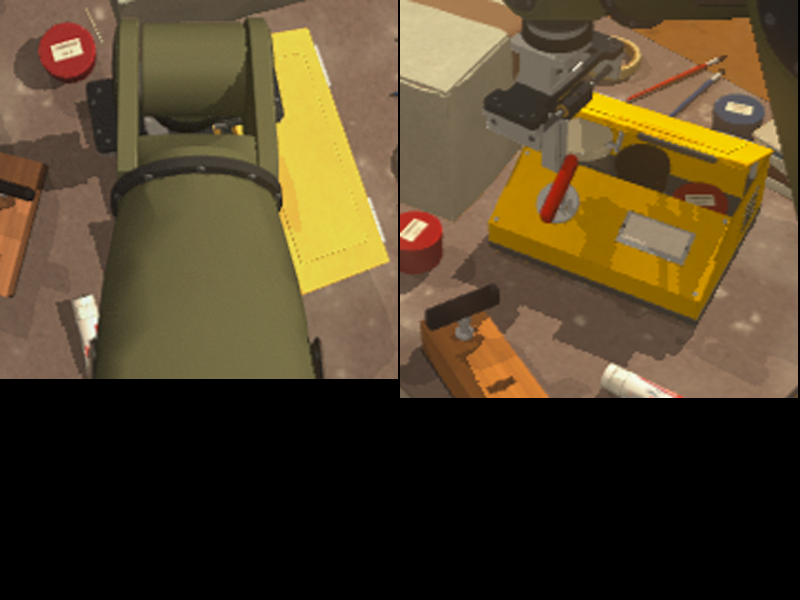

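The lid stands ajar, showing the jars inside, and the key handle at (560,190) has turned to point up the slope. The force has risen to 12 N, so the handle is at or near its stop. One more small push will confirm.

>>> drive_tool:
  xyz:
    - [-0.003,0,0]
    - [0,0,0]
    - [0,0,0]
  roll: [0,0,0]

```text
time_s: 16.8
tool_pos: [0.5897, 0.0347, 0.1217]
ee_rot: [-0.001, 0.996, 0.089, 0.003]
wrist_force: [14.8, 9.2, 0.6]
gripper_width: 0.0007
grip_force: 8.3
```

```bash
python3 ang.py|head -1
```

```text
171 19 35 25 55 dir [-0.4315  0.9021]
```

>>> drive_tool:
  xyz:
    - [0.01,0,0]
    - [0.015,0,0]
    - [0,0,-0.03]
    - [0,0,-0.04]
    - [0,0,-0.045]
    - [0,0,-0.02]
    - [0,0,0]
  roll: [0,0,0,0,0,-6.8,0]

```text
time_s: 17.55
tool_pos: [0.6131, 0.0377, 0.2589]
ee_rot: [0.001, 0.989, 0.149, 0.002]
wrist_force: [0.0, 0.2, -0.5]
gripper_width: 0.0004
grip_force: 0.0
```

```bash
python3 ang.py|head -1; python3 - <<'E'
from turn import *
from plant import telemetry
s=telemetry.sense();q=s["ee_rot"];y=2*np.arctan2(q[2],q[1]);p=s["tool_pos"];print(p,y)
P=[.5404,-.0467,-1.2755]
def tp(a,gap=0): return loc(P,(.11-.16*np.cos(a)-.0165-gap,-.06,.103+.16*np.sin(a)-.015))
up=tp(.5,.025);print(tp(.5),tp(1.7));hi=np.r_[up[:2],p[2]]
rows([(p,y),(hi,y),(up,y)]);print()
rows([(tp(.5,.025),.295),(tp(.45),.295)]+[(tp(a),.295) for a in np.arange(.53,1.75,.08)])
E
```

```text
192 16 27 27 58 dir [-0.2232  0.9748]
[0.6124 0.0377 0.2563] 0.29417248364560755
[ 0.4693 -0.0193  0.1647] [ 0.5162 -0.1733  0.2467]
[-0.1535, -0.012, -0.0] roll 0.0
[0.0, 0.0, 0.0916] roll 0.0

[0.0, 0.0213, 0.0071] roll 0.0
[0.0, 0.006, -0.0113] roll 0.0
[0.0, 0.0069, -0.0108] roll 0.0
[0.0, 0.0077, -0.0102] roll 0.0
[0.0, 0.0085, -0.0095] roll 0.0
[0.0, 0.0093, -0.0088] roll 0.0
[0.0, 0.0099, -0.0081] roll 0.0
[0.0, 0.0106, -0.0072] roll 0.0
[0.0, 0.0111, -0.0064] roll 0.0
[0.0, 0.0116, -0.0055] roll 0.0
[0.0, 0.012, -0.0045] roll 0.0
[0.0, 0.0123, -0.0035] roll 0.0
[0.0, 0.0125, -0.0026] roll 0.0
[0.0, 0.0127, -0.0015] roll 0.0
[0.0, 0.0128, -0.0005] roll 0.0
[0.0, 0.0128, 0.0005] roll 0.0
[0.0, 0.0127, 0.0015] roll 0.0
```

>>> drive_tool:
  xyz:
    - [-0.038,-0.003,0]
    - [-0.038,-0.003,0]
    - [-0.038,-0.003,0]
    - [-0.0395,-0.003,0]
    - [0,0,0.03]
    - [0,0,0.03]
    - [0,0,0.03]
    - [0,0,0]
  roll: [0,0,0,0,0,0,0,0]

```text
time_s: 18.4
tool_pos: [0.4592, 0.0053, 0.1614]
ee_rot: [-0.001, 0.989, 0.145, -0.004]
wrist_force: [-0.5, 0.1, 0.5]
gripper_width: 0.0003
grip_force: 0.0
```

>>> drive_tool:
  xyz:
    - [0,0.01,0.004]
    - [0,0.011,0.003]
    - [0,0.006,-0.0113]
    - [0,0.007,-0.0108]
    - [0,0.0077,-0.01]
    - [0,0.0085,-0.0095]
    - [0,0.0093,-0.0088]
  roll: [0,0,0,0,0,0,0]

```text
time_s: 19.1
tool_pos: [0.4792, -0.052, 0.2109]
ee_rot: [-0.0, 0.989, 0.145, 0.001]
wrist_force: [-2.0, 5.7, 2.8]
gripper_width: 0.0006
grip_force: 2.9
```

>>> drive_tool:
  xyz:
    - [0,0.01,-0.008]
    - [0,0.0106,-0.0072]
    - [0,0.011,-0.0064]
  roll: [0,0,0]

```text
time_s: 19.4
tool_pos: [0.4884, -0.0828, 0.2322]
ee_rot: [0.0, 0.989, 0.145, 0.001]
wrist_force: [-0.3, 2.1, 1.4]
gripper_width: 0.0003
grip_force: 1.2
```

Contact force is about 2–6 N, so the lid is moving with the finger. Continuing past upright.

>>> drive_tool:
  xyz:
    - [0,0.0116,-0.0055]
    - [0,0.012,-0.0045]
    - [0,0.0123,-0.0035]
    - [0,0.0125,-0.0025]
    - [0,0.0127,-0.0015]
    - [0,0.0128,-0.0005]
    - [0,0.0128,0.0005]
    - [0,0.0127,0.0015]
    - [0,0,0]
  roll: [0,0,0,0,0,0,0,0,0]

```text
time_s: 20.3
tool_pos: [0.5165, -0.1787, 0.2461]
ee_rot: [-0.0, 0.99, 0.144, -0.0]
wrist_force: [-0.5, 0.2, -0.4]
gripper_width: 0.0007
grip_force: 0.0
```

>>> drive_tool:
  xyz:
    - [0,0.006,0.001]
    - [0,0,0]
    - [0,0,0]
  roll: [0,0,0]

```text
time_s: 20.6
tool_pos: [0.5181, -0.1828, 0.2459]
ee_rot: [-0.0, 0.989, 0.145, -0.0]
wrist_force: [0.2, 0.8, 0.4]
gripper_width: 0.0006
grip_force: 0.0
```

>>> drive_tool:
  xyz:
    - [0,-0.02,0]
    - [0,-0.03,-0.02]
    - [0,-0.03,-0.04]
    - [-0.02,-0.03,-0.04]
    - [-0.04,-0.02,-0.02]
    - [-0.04,0,0]
    - [-0.04,0,0]
    - [-0.02,0,0]
    - [0,0,0]
    - [0,0,0]
  roll: [0,0,0,0,0,0,0,0,0,0]

```text
time_s: 21.6
tool_pos: [0.3297, -0.1058, 0.3633]
ee_rot: [0.0, 0.989, 0.145, 0.001]
wrist_force: [0.4, -0.4, 0.3]
gripper_width: 0.0008
grip_force: 0.0
```

```bash
python3 - <<'E'
from h import *
import cv2
from plant import get_image
P=[.5404,-.0467,-1.2755]
for n in("scene","top"):
    im=get_image(n)["image"]; hsv=cv2.cvtColor(im,cv2.COLOR_RGB2HSV)
    ref=cv2.imread(f"/tmp/{n}_raw.png")[:,:,::-1]
    for a in(.5,1.2,1.57,1.85):
        o=[]
        for r in(.06,.10,.125):
            for y in(-.11,-.02,.05,.11):
                u=proj(n,loc(P,(.11-r*np.cos(a),y,.103+r*np.sin(a)))).round().astype(int)
                if 0<=u[0]<560 and 0<=u[1]<420: q=hsv[u[1],u[0]];o.append(int(18<q[0]<32 and q[1]>170))
        print(n,a,o)
    # bystanders: mean change near them and key/driver colours
    for nm,p in(("driver",(.5255,.2345,.1)),("tin",(.6925,.1664,.043)),("jar",(.6543,.2907,.085))):
        u=proj(n,p).round().astype(int);s=np.s_[u[1]-10:u[1]+10,u[0]-10:u[0]+10];print(nm,np.abs(im[s].astype(int)-ref[s]).mean().round(1))
E
python3 ang.py
```

```text
scene 0.5 [1, 1, 1, 1, 1, 1, 1, 0, 1, 1, 1, 0]
scene 1.2 [1, 1, 1, 1, 1, 1, 1, 1, 1, 1, 1, 0]
scene 1.57 [1, 1, 1, 1, 1, 1, 1, 1, 1, 1, 1, 1]
scene 1.85 [1, 1, 1, 1, 1, 1, 1, 1, 1, 1, 1, 1]
driver 1.2
tin 1.3
jar 2.1
top 0.5 [0, 0, 0, 0, 0, 0, 0, 1, 0, 0, 0, 0]
top 1.2 [1, 1, 0, 1, 1, 0, 0, 1, 1, 0, 1, 0]
top 1.57 [1, 1, 0, 0, 0, 0, 0, 1, 1, 1, 1, 1]
top 1.85 [0, 0, 1, 1, 0, 0, 1, 0, 0, 0, 0, 0]
driver 8.6
tin 12.2
jar 17.1
183 16 27 27 57 dir [-0.228   0.9737]
0.9 [-0.2536 -0.9673] [18.2689 25.7902] [26.0493 55.4652]
1.1 [-0.0429 -0.9991] [21.4483 25.0839] [22.784  56.1542]
1.3 [ 0.1631 -0.9866] [24.6625 24.9814] [19.5005 56.208 ]
1.4 [ 0.2614 -0.9652] [26.2438 25.1596] [17.8944 55.9959]
1.5 [ 0.3552 -0.9348] [27.7874 25.4895] [16.334  55.6274]
1.6 [ 0.4441 -0.896 ] [29.2779 25.9683] [14.8352 55.1069]
```

```bash
python3 - <<'E'
from h import *
import cv2
from plant import get_image
P=[.5404,-.0467,-1.2755]
im=get_image("scene")["image"];hsv=cv2.cvtColor(im,cv2.COLOR_RGB2HSV)
m=((hsv[...,0]>16)&(hsv[...,0]<34)&(hsv[...,1]>150)).astype(np.uint8)
hl=[proj("scene",loc(P,(.11,y,.103))) for y in(.135,-.135)]
for a in(1.3,1.4,1.5,1.57,1.65,1.75,1.85,1.95):
    tl=[proj("scene",loc(P,(.11-.13*np.cos(a),y,.103+.13*np.sin(a)))) for y in(-.135,.135)]
    # yellow fraction just inside/outside the lid's top edge
    f=lambda r:np.mean([m[tuple(proj("scene",loc(P,(.11-r*np.cos(a),y,.103+r*np.sin(a)))).round().astype(int)[::-1])] for y in np.linspace(.01,.12,12)])
    print(a,[round(f(r),2) for r in(.11,.12,.126,.132,.138,.145)])
E
```

```text
1.3 [np.float64(0.92), np.float64(0.92), np.float64(0.92), np.float64(0.83), np.float64(0.83), np.float64(0.83)]
1.4 [np.float64(0.92), np.float64(0.92), np.float64(0.92), np.float64(0.92), np.float64(0.92), np.float64(0.75)]
1.5 [np.float64(1.0), np.float64(1.0), np.float64(1.0), np.float64(0.75), np.float64(0.75), np.float64(0.83)]
1.57 [np.float64(1.0), np.float64(1.0), np.float64(0.92), np.float64(0.83), np.float64(0.92), np.float64(1.0)]
1.65 [np.float64(1.0), np.float64(0.83), np.float64(0.75), np.float64(0.92), np.float64(0.92), np.float64(1.0)]
1.75 [np.float64(0.92), np.float64(0.83), np.float64(1.0), np.float64(1.0), np.float64(1.0), np.float64(1.0)]
1.85 [np.float64(0.83), np.float64(0.92), np.float64(1.0), np.float64(1.0), np.float64(1.0), np.float64(0.0)]
1.95 [np.float64(0.83), np.float64(0.92), np.float64(1.0), np.float64(1.0), np.float64(0.83), np.float64(0.0)]
```

The image sampling fits the lid resting at about 1.85 rad. The key is still in the lock, the driver, tin and jar are unchanged in the scene view, and the arm is clear.

```bash
python3 -c "
from plant import arm;print(arm.close_job())"
```

```text
the job is handed in; nothing more can be done
None
```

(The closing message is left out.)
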